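# Draw a ground spacer over the fixture's edge, then lay it on the parallels

### The arm

A 6-joint arm with a two-finger parallel gripper is mounted at the origin on the work surface. World frame = base frame: x ahead of the robot, y to its left, z up, the work surface at z = 0. Lengths are in m, angles in degrees, forces in N, time in s.
With the tool pointing down it reaches from about 0.4 to 0.825 m from the base axis. Payload 7 kg.
Tool frame: the origin (TCP) lies on the front face of the gripper's body, between the roots of the fingers; the fingertips stand 66 mm ahead of it and the grasp point (between the pads) lies 47 mm ahead of it; z points along the fingers, y is the line along which they close (so a half turn about z gives the same grasp; the last joint's range is limited). The gripper opens to 88 mm and grips with 3 to 60 N. Pads are 19 mm wide; open, the fingers measure 130 mm over their backs; the gripper's body (78 mm by 193 mm) begins 47 mm behind the grasp point.
Start: joints at [16.507, 20.546, 0.682, 0, -70.136, -16.507], TCP at [0.675, -0, 0.292] pointing down, gripper open.
Joint ranges: [-176.03, 176.03], [-82.01, 121.73], [-58.28, 71.71], [-173.87, 95.51], [-174.79, -0.11], [-173.66, 173.66]. Speed limits (degrees/s): [136.94, 136.94, 172.46, 180, 180, 180].

### API

Orientations are given as [roll, pitch, yaw] about the fixed x, y, z axes, in that order (R = Rz(yaw) Ry(pitch) Rx(roll)).
In Python, from plant import ctrl gives the robot as it stands.
- The arm moves only by the tool send_rows, never from a script. Its argument "deltas" is a list of rows, each a list of 2 entries, a list of its own where there are three numbers: the shift along the tool's x, y, z each as a share of 800 mm, from -1 to 1, then the turn about the tool's z as a share of 90 degrees, from -1 to 1. A call has exactly 5 rows; each row is the pose to reach, as a shift and turn from the pose commanded when the call began, along the tool's axes at that moment; what a row does not reach only later rows make up. A row lasts 1/12 s, in which the tool goes at most 41.7 mm and 7.16 degrees, less where a joint would pass 70% of its speed; a pose out of reach is approached as far as the arm can. A call with a number of a shift or a turn outside -1 to 1 is refused whole. A call with a gripper value outside its range is refused whole. "gripper" is the opening, from 0 (shut) to 1 (fully open), set as the call begins (left out, the last holds). The fingers move at their own pace and stop on an object; the grip force is fixed at half the most. Time passes only in rows, so rows that repeat a pose let the fingers close, or fill a call up. It gives the time, the measured TCP pose, the force, the opening and the grip force at its end, in the units of the state.
- ctrl.get_obs(): the state, without advancing time (a new reading comes with each control period).
- ctrl.snapshot(name): name is "scene" or "side" or "wrist"; returns a dict with "color" (480x640x3 uint8, red, green, blue), "vertical_fov" (degrees; the focal length in pixels is half the picture's height over the tangent of half this angle, whatever the lens; pixels are square), "cx", "cy" (the principal point, pixels), "rvec" (rotation vector, rad) and "tvec" (3), from world to camera coordinates, as OpenCV has them. Camera axes: x right, y down, z forward; pixel columns grow to the right and rows downward; lengths in m; the calibration is good to about 2 mm. A picture is of the moment at which its call begins. There is no depth.
- ctrl.close_job(): hands the job in; it is judged then, once.
Trained networks look in a picture, given as the dict that the camera call returned (one of the last four; its "shot" number tells which), for a name from the list of things; names that differ only in an ending like _2 or _b are one class to them, and where a whole thing is asked for, a point or a joint stands for the part that bears it (a point fixed in the world has none). Each returns a list of dicts, best first, with "conf" (0 to 1); they miss things now and then, are a little off and sometimes report something else, mostly with a low value. They report only what shows in the picture. A call takes as long as a camera call. They do not tell look-alikes from the thing itself.
- ctrl.boxes_of(picture, thing): "xy" ([column, row] as shares, 0 to 1, of the picture: columns of its width, rows of its height, amid what is visible of it).
- ctrl.cut_out(picture, thing): "pixels" (480x640 bool, what is visible of it) and "xy" ([column, row] as shares, 0 to 1, of the picture: columns of its width, rows of its height, amid what is visible of it).
The state is a dict: "clock": time; "joint_pos": joint angles; "qvel": joint speeds; "tau": joint torques, N m; "tool_pos": TCP position; "orientation": TCP orientation; "force": force on the tool from outside, world axes, zero at the start; "moment": the same for the moment, N m; "opening": finger opening in m; "gripper_force": force on a finger pad.
Only numpy, scipy, OpenCV 4.12 (cv2) and the standard library are available. Lean on these libraries where they do the work, as an engineer would, in place of code of your own. Each camera call takes 0.05 s, during which the arm holds its last target. There are 200 camera calls.

### The job

The ground steel spacer sits in the fixture, held sideways by a sprung shoe: press on it from above just firmly enough to draw it towards the open front, without bearing down hard, until its end overhangs the fixture's front edge far enough to be taken but does not tip. Then pick it up by the overhanging end and lay it gently down, flat, centred and square across the two parallels on the granite plate. Let go of it and leave everything else, the brass setting plate too, where it is.

Things in the scene. Friction and masses are not known exactly. Their poses are not given: they have to be found in the camera images.
- spacer: Bright ground steel plate 120 (x) x 50 (y) x 3 mm, 0.14 kg. Origin: centre of underside; -x end towards the fixture's front. Starts flat in one station of the fixture, 1 to 3 mm from the back stop. Dry on top, oily below: about 11 to 14 N of press drags it, less slips. Over 18 N on the bed scores it, so land on it at a few mm/s. It tips off once its middle passes the front edge.
- fixture: Grinding fixture, fixed: block 150 (x) x 240 (y) mm, oily steel bed 70 mm above the bench. Origin: centre of underside; -x is its front, facing the robot, open and plumb, space before it free. Two stations, centred at y = +60 and -60 mm, each with a guide rail (+y) and a sprung shoe (-y, 14 N, oily) squeezing the plate's sides; these and a back stop (x = 75 mm) stand 1.8 mm above the bed.
- bed: The fixture's steel block with its flat ground top, 70 mm above the bench; origin and axes are the fixture's.
- master: Bystander: brass setting plate of the same size as the spacer, in the fixture's other station. Origin: centre of its underside.
- front_edge (a point): Middle of the fixture's front top edge: x = -75 mm, y = 0, z = 70 mm in the fixture's frame; its axes are the fixture's.
- granite: Black granite surface plate 180 (x) x 240 (y) x 50 mm, fixed, with two steel parallels on it: bars 10 mm thick, 120 mm long (along y), 35 mm high, centres at x = -20 and +20 mm, tops 85 mm above the bench. Origin: centre of the granite's underside; x points away from the robot, z up.
- rest (a point): Point midway between the two parallels at the height of their tops (z = 85 mm of the granite's frame), axes as the granite's: the spacer's origin belongs here, its length (x) along the granite's x, across both parallels. With it centred each end overhangs a parallel by 35 mm.
- vblock: Bystander: dark steel V-block 45 x 44 x 38 mm high standing on the granite near its far +y corner. Origin: centre of its underside.
- indicator: Bystander: dial indicator on a column (185 mm high overall) with a blue magnetic base (60 x 50 x 45 mm), standing on the granite at its -y side, its arm and dial pointing to +x, away from the robot. Origin: centre of the base's underside.
- oil_can: Bystander: red oil can with a conical spout, 68 mm diameter, 170 mm high, upright on the bench. Origin: centre of its underside.
- spray: Bystander: blue spray can, 64 mm diameter, 190 mm high, upright on the bench. Origin: centre of its underside.
- wheel: Bystander: spare grey grinding wheel 100 mm diameter, 20 mm thick, lying flat on the bench. Origin: centre of its underside.
- wrench: Bystander: steel wrench lying on the bench. Origin: in its middle, on the bench.
- brush: Bystander: flat brush with a wooden handle lying on the bench. Origin: in its middle, on the bench.
Mind the look-alikes: they are no part of the job. Of the things that look like the spacer, the smallest one is meant.

How it is judged:
By the outcome, as a careful person would: the job done as asked, in the order asked, and still so for the second after the job is handed in, with the robot touching nothing.
It also fails if it takes over 72 s, if anything falls off the work surface, if the arm or the gripper's body presses on something with over 40 N, if the wrist force passes 120 N, or if a joint passes its speed limit or range.

## Working session

There is one attempt and no reset: what is moved stays moved. The work goes in short steps, Python scripts to look and compute and a tool call to move; the robot and the scene stay as the last step left them, time stands still between calls to the robot, and variables do not carry over. Pictures are saved under pics/ and viewed, at most 10 in all, crops included, and the job is handed in when it is done.

Besides the shell and the picture viewer there is one more tool, called after "Request:" by a JSON object that holds its "api" and its "payload", one argument or row to a line. send_rows: Moves the arm, as the interface text tells. Shift numbers are shares of 800 mm and turn numbers shares of 90 degrees, none past 1 either way. Its arguments: {"type":"object","properties":{"deltas":{"type":"array","items":{"type":"array"}},"gripper":{"type":"number"}},"required":["deltas"]}

```bash
mkdir -p pics; ls; cat > h.py <<'E'
import numpy as np, cv2
from plant import ctrl
def K(p):
    h=p["color"].shape[0]; f=h/2/np.tan(np.radians(p["vertical_fov"])/2)
    return np.array([[f,0,p["cx"]],[0,f,p["cy"]],[0,0,1.]])
def unproj(p,uv,z):
    R,_=cv2.Rodrigues(np.array(p["rvec"],float)); t=np.array(p["tvec"],float).ravel()
    c=-R.T@t; uv=np.atleast_2d(uv).astype(float)
    d=(R.T@np.linalg.inv(K(p))@np.c_[uv,np.ones(len(uv))].T).T
    return c+d*((z-c[2])/d[:,2])[:,None]
def proj(p,X):
    return cv2.projectPoints(np.atleast_2d(X).astype(float),np.array(p["rvec"],float),np.array(p["tvec"],float),K(p),None)[0][:,0]
def save(p,n): cv2.imwrite(f"pics/{n}.png",p["color"][:,:,::-1])
def rect(p,m,z):
    c=cv2.findContours(m.astype(np.uint8),cv2.RETR_EXTERNAL,cv2.CHAIN_APPROX_NONE)[0]
    c=max(c,key=cv2.contourArea)[:,0]; W=unproj(p,c,z)[:,:2]
    (cx,cy),(w,h),a=cv2.minAreaRect((W*1000).astype(np.float32)); return np.round([cx,cy,w,h,a],1)
E
python3 - <<'E'
from h import *
print(ctrl.get_obs())
for n in ["scene","side","wrist"]:
    p=ctrl.snapshot(n); save(p,n+"0")
    print(n,p["vertical_fov"],p["cx"],p["cy"],"cam",(-cv2.Rodrigues(np.array(p["rvec"],float))[0].T@np.array(p["tvec"]).ravel()).round(3))
    for t,z in [("spacer",.073),("fixture",.07),("granite",.05)]:
        for d in ctrl.cut_out(p,t)[:3]:
            print(t,round(d["conf"],2),np.round(np.array(d["xy"])*[640,480]),d["pixels"].sum(),rect(p,d["pixels"],z))
E
```

```text
pics
{'clock': 0.0, 'joint_pos': array([ 1.65070396e+01,  2.05908803e+01,  6.30071966e-01, -1.89477084e-02,
       -7.01350309e+01, -1.65073498e+01]), 'qvel': array([-0.01788731,  0.05911008, -0.02527742, -0.04559854,  0.04249051,
        0.02204222]), 'tau': array([-8.00930356e-04, -5.82726967e+01,  2.93058443e+01,  6.99745238e+00,
        6.93249181e-03, -2.06530804e-04]), 'tool_pos': array([ 6.74595703e-01, -2.90084578e-05,  2.91204422e-01]), 'orientation': array([ 1.79903050e+02, -1.01564749e-02, -9.00067550e+01]), 'force': array([ 0.59015336, -0.49391111, -0.13044428]), 'moment': array([0.00684998, 0.00990444, 0.0407759 ]), 'gripper_force': 0.0, 'opening': 0.08797851962560957}
scene 52.906645452863636 318.7807971696514 243.18547296971468 cam [ 1.427 -0.617  0.984]
spacer 0.95 [407. 231.] 379 [600.8 284.6  52.1 119.8  88.6]
spacer 0.86 [318. 218.] 521 [395.1  74.6 125.2  70.   55.3]
fixture 0.88 [395. 251.] 2765 [611.1 186.2 330.2 201.7  87.9]
granite 0.58 [259. 300.] 3582 [ 567.2 -224.6  212.5  261.1   12.9]
side 47.21593252144522 315.0563137638084 232.74994253255767 cam [-0.006 -1.019  0.847]
spacer 0.91 [228. 254.] 967 [293.7  47.5 153.7  64.4  59.9]
spacer 0.76 [300. 182.] 345 [596.3 290.4  54.3 120.5  89.1]
spacer 0.59 [214. 180.] 553 [362.  421.3 156.9  67.6  33.1]
fixture 0.58 [309. 211.] 3440 [567.1 168.4 378.8 203.8  88.9]
granite 0.67 [369. 310.] 6482 [ 531.5 -231.6  219.2  270.8   14.6]
granite 0.63 [307. 209.] 3222 [581.7 197.9 385.3 204.4  87.9]
wrist 70.03878825718752 321.73962244963195 240.70734184682874 cam [ 0.675 -0.083  0.385]
spacer 0.64 [626. 282.] 1311 [377.9  55.6  49.8  54.5  87.4]
fixture 0.68 [379. 314.] 5421 [621.9  81.9  83.2  89.7  90. ]
granite 0.83 [487.  47.] 21265 [ 537.1 -150.8  189.   113.5   12.2]
```

View pics/scene0.png

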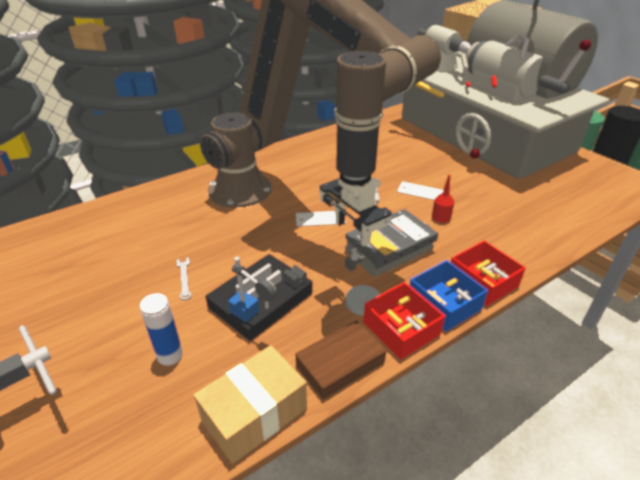

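View pics/side0.png

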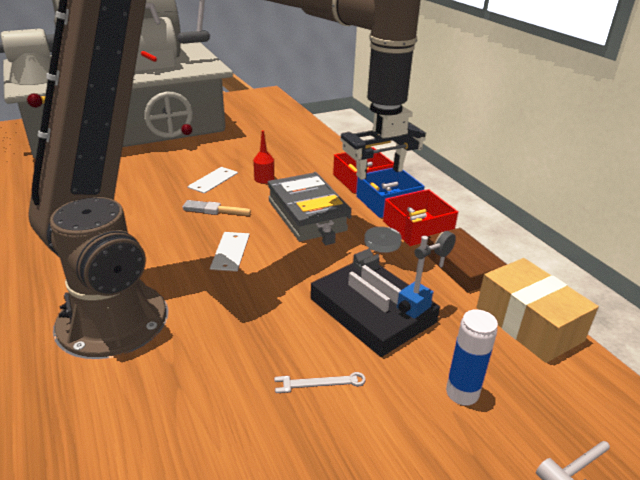

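The scene picture shows the fixture near (395,245), with the bright spacer at its far +y station (407,231) and the brass master beside it. The granite with parallels and indicator is at (260,295). The white plates at (318,218) and (418,190) lie on the bench and are look-alikes. The side picture agrees: spacer (300,182), master (320,203), granite (375,300). Next I'll take close wrist views of both stations.

Request:
{"api": "send_rows", "payload": {
  "deltas": [
    [[0.05,0.04,0],0],
    [[0.09,0.07,0],0],
    [[0.13,0.1,0],0],
    [[0.16,0.12,0],0],
    [[0.175,0.125,0],0]
  ]
}}

```text
clock: 1.02
tool_pos: [0.572, -0.1427, 0.2929]
orientation: [-180.0, 0.0, -90.1]
force: [-1.0, 0.5, 0.1]
opening: 0.0879
gripper_force: 0.0
```

Request:
{"api": "send_rows", "payload": {
  "deltas": [
    [[0,0,0],0],
    [[0,0,0],0],
    [[0,0,0],0],
    [[0,0,0],0],
    [[0,0,0],0]
  ]
}}

```text
clock: 1.43
tool_pos: [0.5756, -0.1391, 0.2918]
orientation: [180.0, 0.0, -89.9]
force: [0.2, 0.9, 0.7]
opening: 0.0878
gripper_force: 0.0
```

```bash
python3 - <<'E'
from h import *
o=ctrl.get_obs(); print(o["tool_pos"],o["orientation"],o["clock"])
p=ctrl.snapshot("wrist"); save(p,"wg")
for t,z in [("granite",.05),("indicator",.1),("vblock",.088),("rest",.085)]:
    for d in ctrl.cut_out(p,t)[:2]:
        print(t,round(d["conf"],2),np.round(np.array(d["xy"])*[640,480]),d["pixels"].sum(),rect(p,d["pixels"],z))
E
```

```text
[ 0.5755884  -0.1390911   0.29184872] [ 1.79978749e+02  6.58364134e-04 -8.99299136e+01] 1.4333
granite 0.68 [367. 130.] 40050 [ 547.3 -214.4  179.   238.2   13.4]
indicator 0.78 [164.  38.] 15822 [ 710.3 -284.8  129.6   50.3   11.8]
vblock 0.76 [314. 241.] 2493 [ 581.7 -123.1   44.6   51.1    9. ]
rest 0.81 [364. 130.] 40100 [ 550.7 -214.8  161.   213.6   13.2]
```

View pics/wg.png

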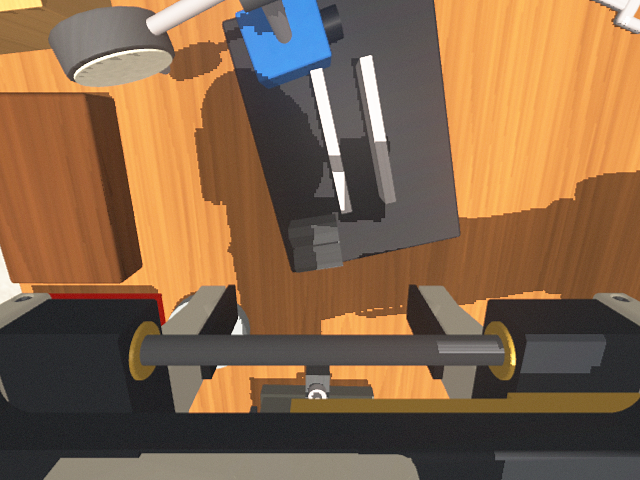

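Request:
{"api": "send_rows", "payload": {
  "deltas": [
    [[-0.05,0,0],0],
    [[-0.1,-0.01,0],0],
    [[-0.15,-0.02,0],0],
    [[-0.2,-0.03,0],0],
    [[-0.25,-0.04,0],0]
  ]
}}

```text
clock: 2.1
tool_pos: [0.607, 0.0619, 0.2925]
orientation: [-180.0, 0.0, -90.0]
force: [0.6, -0.4, 0.1]
opening: 0.0874
gripper_force: 0.0
```

Request:
{"api": "send_rows", "payload": {
  "deltas": [
    [[-0.05,0,0],0],
    [[-0.1,0,0],0],
    [[-0.15,0,0],0],
    [[-0.2,0,0],0],
    [[-0.25,0,0],0]
  ]
}}

```text
clock: 2.52
tool_pos: [0.6066, 0.2622, 0.2923]
orientation: [-180.0, 0.0, -90.0]
force: [1.2, -1.1, -0.2]
opening: 0.0878
gripper_force: 0.0
```

Request:
{"api": "send_rows", "payload": {
  "deltas": [
    [[-0.03,0,0],0],
    [[-0.05,0,0],0],
    [[-0.05,0,0],0],
    [[-0.05,0,0],0],
    [[-0.05,0,0],0]
  ],
  "gripper": 0
}}

```text
clock: 2.93
tool_pos: [0.6069, 0.2993, 0.292]
orientation: [180.0, -0.0, -90.0]
force: [-0.2, -0.5, -0.0]
opening: 0.0599
gripper_force: 0.0
```

```bash
python3 - <<'E'
from h import *
o=ctrl.get_obs(); print(o["tool_pos"],o["orientation"],o["clock"],o["opening"])
p=ctrl.snapshot("wrist"); save(p,"wf")
for t,z in [("spacer",.073),("fixture",.07),("master",.073)]:
    for d in ctrl.cut_out(p,t)[:3]:
        print(t,round(d["conf"],2),np.round(np.array(d["xy"])*[640,480]),d["pixels"].sum(),rect(p,d["pixels"],z))
E
```

```text
[0.60694001 0.29927783 0.29204672] [ 1.79979477e+02 -2.35789836e-02 -9.00158823e+01] 2.9333 0.05988197095251093
spacer 0.74 [590.  74.] 9004 [382.  169.4 109.5  59.6  60.3]
spacer 0.69 [330. 210.] 6586 [598.7 288.6  50.9 121.   89. ]
fixture 0.76 [349. 135.] 33184 [588.8 244.7 255.1 160.1  88.7]
master 0.88 [337.  69.] 9626 [595.9 168.8  51.5 121.8  88.5]
master 0.2 [366. 381.] 2195 [554.1 482.5  45.7  69.3  90. ]
```

View pics/wf.png

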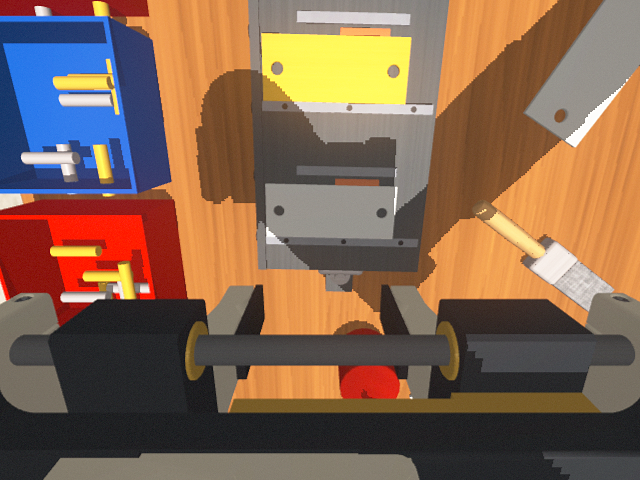

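The wrist picture over the granite shows the bars' tops running from about (316,70) to (345,212) and from (365,57) to (390,203), and the indicator base at (285,40). The picture over the fixture shows the spacer at (330,210), the rail below it and the shoe above. The fixture's front edge is at the right, columns 418–447.

```bash
python3 - <<'E'
from h import *
# wrist calib re-derived for the saved shots: rigid offset tool->cam
p=ctrl.snapshot("wrist")
print("front edge",unproj(p,[[418,269],[432,110],[447,0]],.07).round(4)[:,:2].tolist())
print("spacer corners",unproj(p,[[263,237],[397,239],[397,187],[265,184]],.073).round(4)[:,:2].tolist())
print("rail/shoe",unproj(p,[[262,241],[418,243],[395,171],[297,171]],.0718).round(4)[:,:2].tolist())
# shift to granite shot: same orientation, TCP moved
o=ctrl.get_obs()["tool_pos"]; d=np.array([.5755884,-.1390911,.29184872])-o
q=dict(p); R=cv2.Rodrigues(np.array(p["rvec"],float))[0]; q["tvec"]=np.array(p["tvec"]).ravel()-R@d
a=lambda uv,z:(unproj(q,uv,z)+0)[:,:2].round(4)
g=cv2.imread("pics/wg.png"); c=g[50:220,290:400]
cv2.imwrite("pics/gcrop.png",cv2.resize(c,None,fx=4,fy=3.5,interpolation=cv2.INTER_NEAREST)[:600])
print("granite corners",a([[459,236],[433,0],[293,272],[228,40]],.05).tolist())
print("ind base",a([[267,87],[329,67],[318,0],[239,40]],.095).tolist(), "pole",a([[283,38]],.12).tolist())
for n in ["scene","side"]:
    s=ctrl.snapshot(n)
    for t,z in [("oil_can",.05),("indicator",.07)]:
        for e in ctrl.boxes_of(s,t)[:1]: print(n,t,e["conf"],unproj(s,np.array(e["xy"])*[640,480],z).round(3))
E
```

```text
front edge [[0.511, 0.3481], [0.5116, 0.1998], [0.5078, 0.1186]]
spacer corners [[0.6631, 0.3136], [0.5347, 0.3157], [0.538, 0.2658], [0.6586, 0.2629]]
rail/shoe [[0.6645, 0.318], [0.5138, 0.3202], [0.5406, 0.2515], [0.6292, 0.2514]]
granite corners [[0.4346, -0.1184], [0.4819, -0.3254], [0.6058, -0.0786], [0.6562, -0.296]]
ind base [[0.6177, -0.2538], [0.5696, -0.2678], [0.5778, -0.3117], [0.6371, -0.2861]] pole [[0.6016, -0.2818]]
scene oil_can 0.78 [[0.551 0.491 0.05 ]]
scene indicator 0.65 [[ 0.58  -0.269  0.07 ]]
side oil_can 0.89 [[0.547 0.493 0.05 ]]
```

View pics/gcrop.png

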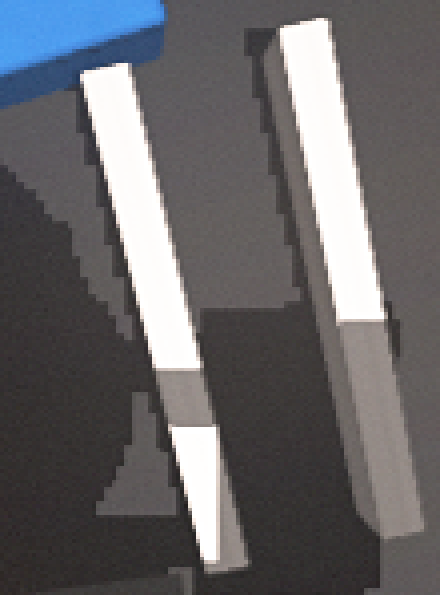

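The crop shows both bar tops whole. The left bar has corners (80,75), (128,63), (247,567) and (205,572). The right bar has (280,28), (327,17), (424,530) and (380,537).

```bash
python3 - <<'E'
from h import *
p=ctrl.snapshot("wrist")
o=ctrl.get_obs()["tool_pos"]; d=np.array([.5755884,-.1390911,.29184872])-o
q=dict(p); R=cv2.Rodrigues(np.array(p["rvec"],float))[0]; q["tvec"]=np.array(p["tvec"]).ravel()-R@d
cr=np.array([[80,75],[128,63],[247,567],[205,572],[280,28],[327,17],[424,530],[380,537]])/[4,3.5]+[290,50]
W=unproj(q,cr,.085)[:,:2]*1000; print(W.round(1).tolist())
L,Rr=W[:4],W[4:]
print("centers",L.mean(0),Rr.mean(0),"mid",W.mean(0))
for B in (L,Rr):
    v=B[2]+B[3]-B[0]-B[1]; print("len",np.linalg.norm(v)/2,"yaw",np.degrees(np.arctan2(v[1],v[0]))-90,"w",np.linalg.norm(B[0]-B[1]))
v=L.mean(0)-Rr.mean(0); print("yaw across",np.degrees(np.arctan2(v[1],v[0])),np.linalg.norm(v))
print("o",ctrl.get_obs()["clock"])
E
```

```text
[[584.6, -266.2], [575.0, -268.7], [548.3, -151.9], [557.7, -150.6], [545.2, -275.8], [536.0, -278.0], [509.2, -161.5], [518.9, -159.7]]
centers [ 566.38715252 -209.35633726] [ 527.33007471 -218.76240345] mid [ 546.85861361 -214.05937035]
len 119.22257749829122 yaw 12.993159293427766 w 9.84294902010044
len 119.22935550926448 yaw 12.867722195454206 w 9.395341911027785
yaw across 13.54062115177775 40.17374027926203
o 3.5333
```

The bars check out: lengths 119 mm, 40 mm apart, yaw about 13°. That puts rest at (0.547, −0.214). The fixture yaw is about −1.1° and the front edge is at x ≈ 0.511. Now I'll move the shut fingers over the spacer and come down close to it.

Request:
{"api": "send_rows", "payload": {
  "deltas": [
    [[0.007,-0.007,0.03],0.012],
    [[0.0135,-0.015,0.06],0.012],
    [[0.0135,-0.015,0.1],0.012],
    [[0.0135,-0.015,0.13],0.012],
    [[0.0135,-0.015,0.155],0.012]
  ]
}}

```text
clock: 3.95
tool_pos: [0.6184, 0.2886, 0.1659]
orientation: [179.9, -0.1, -91.1]
force: [0.0, -0.3, -0.3]
opening: 0.0003
gripper_force: 0.0
```

Request:
{"api": "send_rows", "payload": {
  "deltas": [
    [[0,0,0.012],0],
    [[0,0,0.02],0],
    [[0,0,0.025],0],
    [[0,0,0.025],0],
    [[0,0,0.025],0]
  ]
}}

```text
clock: 4.37
tool_pos: [0.6195, 0.2896, 0.1493]
orientation: [-179.9, 0.0, -91.1]
force: [-1.0, 0.4, -0.3]
opening: 0.0008
gripper_force: 0.0
```

Request:
{"api": "send_rows", "payload": {
  "deltas": [
    [[0,0,0.0005],0],
    [[0,0,0.001],0],
    [[0,0,0.0015],0],
    [[0,0,0.002],0],
    [[0,0,0.0025],0]
  ]
}}

```text
clock: 4.78
tool_pos: [0.619, 0.2892, 0.1464]
orientation: [-180.0, 0.0, -91.1]
force: [0.6, 0.5, 0.9]
opening: 0.0004
gripper_force: 0.0
```

```bash
python3 - <<'E'
from h import *
o=ctrl.get_obs(); print(o["tool_pos"],o["orientation"],o["clock"],o["opening"],o["force"])
E
```

```text
[0.619033   0.28919555 0.14641126] [-1.79982396e+02  1.42378951e-02 -9.10803192e+01] 4.7833 0.0003985926857680271 [0.56304389 0.45169793 0.89677786]
```

Request:
{"api": "send_rows", "payload": {
  "deltas": [
    [[0,0,0.0005],0],
    [[0,0,0.001],0],
    [[0,0,0.0015],0],
    [[0,0,0.002],0],
    [[0,0,0.0025],0]
  ]
}}

```text
clock: 5.2
tool_pos: [0.619, 0.2892, 0.1441]
orientation: [180.0, -0.0, -91.1]
force: [0.3, 0.6, 0.3]
opening: 0.0005
gripper_force: 0.0
```

Request:
{"api": "send_rows", "payload": {
  "deltas": [
    [[0,0,0.0005],0],
    [[0,0,0.001],0],
    [[0,0,0.0015],0],
    [[0,0,0.002],0],
    [[0,0,0.0025],0]
  ]
}}

```text
clock: 5.62
tool_pos: [0.619, 0.2892, 0.1421]
orientation: [-180.0, 0.0, -91.1]
force: [-0.6, 0.2, -0.2]
opening: 0.0005
gripper_force: 0.0
```

Request:
{"api": "send_rows", "payload": {
  "deltas": [
    [[0,0,0.0003],0],
    [[0,0,0.0006],0],
    [[0,0,0.0009],0],
    [[0,0,0.0012],0],
    [[0,0,0.0015],0]
  ]
}}

```text
clock: 6.03
tool_pos: [0.619, 0.2892, 0.141]
orientation: [-180.0, 0.0, -91.1]
force: [-0.2, 0.3, 0.1]
opening: 0.0004
gripper_force: 0.0
```

Request:
{"api": "send_rows", "payload": {
  "deltas": [
    [[0,0,0.0003],0],
    [[0,0,0.0006],0],
    [[0,0,0.0009],0],
    [[0,0,0.0012],0],
    [[0,0,0.0012],0]
  ]
}}

```text
clock: 6.45
tool_pos: [0.619, 0.2892, 0.1399]
orientation: [180.0, -0.0, -91.1]
force: [0.2, -0.6, 0.2]
opening: 0.0008
gripper_force: 0.0
```

Request:
{"api": "send_rows", "payload": {
  "deltas": [
    [[0,0,0.0002],0],
    [[0,0,0.0004],0],
    [[0,0,0.0006],0],
    [[0,0,0.0008],0],
    [[0,0,0.0008],0]
  ]
}}

```text
clock: 6.87
tool_pos: [0.6189, 0.2892, 0.1393]
orientation: [180.0, -0.0, -91.1]
force: [0.6, -0.5, -0.8]
opening: 0.0005
gripper_force: 0.0
```

Request:
{"api": "send_rows", "payload": {
  "deltas": [
    [[0,0,0.0002],0],
    [[0,0,0.0004],0],
    [[0,0,0.0005],0],
    [[0,0,0.0005],0],
    [[0,0,0.0005],0]
  ]
}}

```text
clock: 7.28
tool_pos: [0.619, 0.2892, 0.139]
orientation: [-180.0, 0.0, -91.1]
force: [-0.2, 0.7, 0.8]
opening: 0.0002
gripper_force: 0.3
```

Request:
{"api": "send_rows", "payload": {
  "deltas": [
    [[0,0,0.0002],0],
    [[0,0,0.0004],0],
    [[0,0,0.0005],0],
    [[0,0,0.0005],0],
    [[0,0,0.0005],0]
  ]
}}

```text
clock: 7.7
tool_pos: [0.619, 0.2892, 0.139]
orientation: [-180.0, 0.0, -91.1]
force: [-2.1, 0.2, 5.2]
opening: 0.0003
gripper_force: 2.7
```

Request:
{"api": "send_rows", "payload": {
  "deltas": [
    [[0,0,0.0001],0],
    [[0,0,0.0002],0],
    [[0,0,0.0003],0],
    [[0,0,0.0003],0],
    [[0,0,0.0003],0]
  ]
}}

```text
clock: 8.12
tool_pos: [0.619, 0.2892, 0.139]
orientation: [-180.0, 0.0, -91.1]
force: [-3.2, -0.5, 6.7]
opening: 0.0003
gripper_force: 3.4
```

Request:
{"api": "send_rows", "payload": {
  "deltas": [
    [[0,0,0.0002],0],
    [[0,0,0.0004],0],
    [[0,0,0.0005],0],
    [[0,0,0.0005],0],
    [[0,0,0.0005],0]
  ]
}}

```text
clock: 8.53
tool_pos: [0.619, 0.2892, 0.139]
orientation: [-180.0, 0.0, -91.1]
force: [-4.8, -1.4, 8.4]
opening: 0.0007
gripper_force: 4.6
```

Request:
{"api": "send_rows", "payload": {
  "deltas": [
    [[0,0,0.0002],0],
    [[0,0,0.0004],0],
    [[0,0,0.0006],0],
    [[0,0,0.0006],0],
    [[0,0,0.0006],0]
  ]
}}

```text
clock: 8.95
tool_pos: [0.619, 0.2892, 0.1389]
orientation: [-180.0, 0.0, -91.1]
force: [-5.4, -0.6, 11.3]
opening: 0.0003
gripper_force: 6.0
```

Request:
{"api": "send_rows", "payload": {
  "deltas": [
    [[0,0,0.0002],0],
    [[0,0.001,0.0002],0],
    [[0,0.003,0.0002],0],
    [[0,0.005,0.0002],0],
    [[0,0.008,0.0002],0]
  ]
}}

```text
clock: 9.37
tool_pos: [0.6147, 0.29, 0.139]
orientation: [-179.7, 0.1, -91.0]
force: [5.1, 0.1, 6.0]
opening: 0.0005
gripper_force: 2.9
```

Request:
{"api": "send_rows", "payload": {
  "deltas": [
    [[0,0,0.0003],0],
    [[0,0,0.0006],0],
    [[0,0,0.0008],0],
    [[0,0,0.0008],0],
    [[0,0,0.0008],0]
  ]
}}

```text
clock: 9.78
tool_pos: [0.6144, 0.29, 0.1389]
orientation: [-179.8, 0.1, -91.0]
force: [0.1, -1.1, 11.1]
opening: 0.0005
gripper_force: 5.4
```

```bash
python3 - <<'E'
from h import *
p=ctrl.snapshot("wrist"); o=ctrl.get_obs(); print(o["force"],o["tool_pos"])
for n in ["wrist","side"]:
    p=ctrl.snapshot(n)
    for t in ["spacer","master"]:
      for d in ctrl.cut_out(p,t)[:3]:
        print(n,t,round(d["conf"],2),np.round(np.array(d["xy"])*[640,480]),d["pixels"].sum(),rect(p,d["pixels"],.073))
E
```

```text
[ 0.04705282 -1.32590244 10.72067511] [0.61436874 0.29003351 0.13891558]
wrist master 0.62 [365.  50.] 27551 [595.7 176.3  36.  121.   88.9]
side spacer 0.97 [215. 180.] 559 [360.2 417.9 157.2  71.2  34.2]
side spacer 0.85 [296. 185.] 272 [595.4 290.5  54.3 116.8  89.1]
side spacer 0.69 [307. 212.] 3239 [565.3 159.3 376.4 199.6  88.6]
side master 0.96 [319. 202.] 427 [592.4 171.5  58.  121.5  89.7]
```

Request:
{"api": "send_rows", "payload": {
  "deltas": [
    [[0,0.001,0.0003],0],
    [[0,0.003,0.0007],0],
    [[0,0.005,0.001],0],
    [[0,0.007,0.001],0],
    [[0,0.009,0.001],0]
  ]
}}

```text
clock: 10.55
tool_pos: [0.6086, 0.2902, 0.1389]
orientation: [-179.6, 0.2, -91.0]
force: [6.1, -2.9, 11.6]
opening: -0.0001
gripper_force: 5.7
```

Request:
{"api": "send_rows", "payload": {
  "deltas": [
    [[0,0.002,0.0002],0],
    [[0,0.004,0.0002],0],
    [[0,0.006,0.0002],0],
    [[0,0.008,0.0002],0],
    [[0,0.01,0.0002],0]
  ]
}}

```text
clock: 10.97
tool_pos: [0.6006, 0.2903, 0.1389]
orientation: [-179.6, 0.2, -91.0]
force: [5.4, -3.0, 12.5]
opening: 0.0004
gripper_force: 6.1
```

```bash
cat >> h.py <<'E'
def front():
    p=ctrl.snapshot("side"); o=ctrl.get_obs(); print(o["clock"],"F",o["force"].round(1),"T",o["tool_pos"].round(4))
    for d in ctrl.cut_out(p,"spacer"):
        uv=np.argwhere(d["pixels"])[:,::-1]; W=unproj(p,uv,.073)*1000
        if abs(W[:,1].mean()-290)<30 and d["pixels"].sum()<1200: print(d["pixels"].sum(),"xmin/max",np.percentile(W[:,0],[0,3,97,100]).round(1),"y",np.percentile(W[:,1],[3,97]).round(1))
    return p
E
python3 - <<'E'
from h import *
p=front(); c=p["color"][140:240,250:370]; cv2.imwrite("pics/s1.png",cv2.resize(c,None,fx=5,fy=5)[:,:,::-1])
E
```

```text
11.0167 F [ 4.3 -1.6 12.7] T [0.6003 0.2903 0.1389]
290 xmin/max [522.1 525.7 640.8 645.4] y [264.1 315.1]
```

View pics/s1.png

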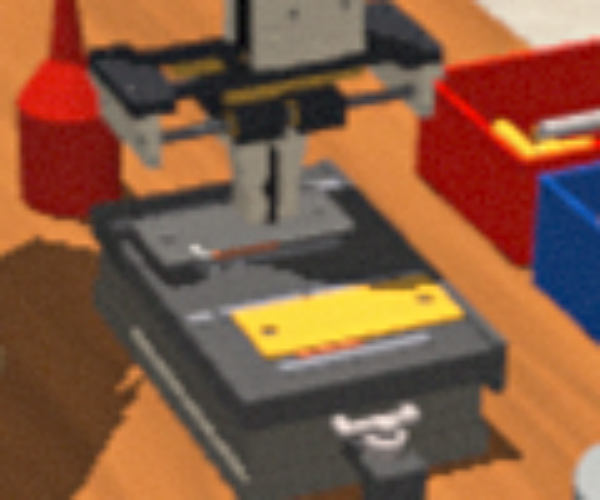

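The crop shows the spacer at (235,235) now standing ahead of the brass plate, so it is being dragged with the tool. It has moved about 14 mm.

Request:
{"api": "send_rows", "payload": {
  "deltas": [
    [[0,0.002,0],0],
    [[0,0.0045,0],0],
    [[0,0.007,0],0],
    [[0,0.0095,0],0],
    [[0,0.012,0],0]
  ]
}}

```text
clock: 11.48
tool_pos: [0.591, 0.2906, 0.1389]
orientation: [-179.6, 0.2, -91.0]
force: [5.6, -2.6, 11.8]
opening: 0.0006
gripper_force: 6.2
```

Request:
{"api": "send_rows", "payload": {
  "deltas": [
    [[0,0.0025,0],0],
    [[0,0.005,0],0],
    [[0,0.0075,0],0],
    [[0,0.01,0],0],
    [[0,0.0125,0],0]
  ]
}}

```text
clock: 11.9
tool_pos: [0.581, 0.2908, 0.1389]
orientation: [-179.6, 0.2, -91.0]
force: [5.6, -3.5, 12.6]
opening: 0.0005
gripper_force: 6.4
```

```bash
python3 -c "
from h import *
front()"
```

```text
11.95 F [ 4.1 -2.4 12.8] T [0.5806 0.2908 0.1389]
250 xmin/max [506.1 509.8 618.  620.8] y [266.7 311.4]
```

Request:
{"api": "send_rows", "payload": {
  "deltas": [
    [[0,0.0025,0],0],
    [[0,0.005,0],0],
    [[0,0.0075,0],0],
    [[0,0.01,0],0],
    [[0,0.0125,0],0]
  ]
}}

```text
clock: 12.42
tool_pos: [0.571, 0.291, 0.1389]
orientation: [-179.6, 0.2, -91.0]
force: [4.9, -4.4, 13.3]
opening: 0.0001
gripper_force: 6.5
```

Request:
{"api": "send_rows", "payload": {
  "deltas": [
    [[0,0.0025,0],0],
    [[0,0.005,0],0],
    [[0,0.0075,0],0],
    [[0,0.01,0],0],
    [[0,0.0125,0],0]
  ]
}}

```text
clock: 12.83
tool_pos: [0.561, 0.2913, 0.1389]
orientation: [-179.6, 0.2, -91.0]
force: [5.8, -3.8, 14.2]
opening: 0.0003
gripper_force: 6.7
```

```bash
python3 -c "
from h import *
front()"
```

```text
12.8833 F [ 3.9 -2.4 13.9] T [0.5606 0.2913 0.1389]
306 xmin/max [480.9 484.6 598.7 601.9] y [264.9 318.3]
```

Request:
{"api": "send_rows", "payload": {
  "deltas": [
    [[0,0.0025,-0.0001],0],
    [[0,0.005,-0.0003],0],
    [[0,0.0075,-0.0003],0],
    [[0,0.01,-0.0003],0],
    [[0,0.0125,-0.0003],0]
  ]
}}

```text
clock: 13.35
tool_pos: [0.5508, 0.2915, 0.1389]
orientation: [-179.6, 0.2, -91.0]
force: [5.5, -3.7, 11.6]
opening: 0.0007
gripper_force: 6.3
```

Request:
{"api": "send_rows", "payload": {
  "deltas": [
    [[0,0.0025,0],0],
    [[0,0.005,0],0],
    [[0,0.0075,0],0],
    [[0,0.0085,0],0],
    [[0,0.0085,0],0]
  ]
}}

```text
clock: 13.77
tool_pos: [0.5438, 0.2916, 0.1389]
orientation: [-179.6, 0.2, -91.0]
force: [4.4, -3.0, 13.5]
opening: 0.0001
gripper_force: 6.8
```

```bash
python3 -c "
from h import *
front()"
```

```text
13.8167 F [ 4.1 -3.  13.3] T [0.5438 0.2916 0.1389]
335 xmin/max [463.6 467.8 585.  588.3] y [265.  317.2]
```

The front end is at x ≈ 0.465, an overhang of about 46 mm, with the middle about 15 mm behind the edge. I'll unload gently, lift off, back out, turn and open.

Request:
{"api": "send_rows", "payload": {
  "deltas": [
    [[0,-0.001,-0.0005],0],
    [[0,-0.001,-0.002],0],
    [[0,-0.001,-0.004],0],
    [[0,-0.001,-0.01],0],
    [[0,-0.001,-0.04],0]
  ]
}}

```text
clock: 14.28
tool_pos: [0.5397, 0.2891, 0.1642]
orientation: [179.7, -0.3, -91.1]
force: [-0.7, 0.3, -0.4]
opening: 0.0006
gripper_force: 0.0
```

Request:
{"api": "send_rows", "payload": {
  "deltas": [
    [[0,0.01,-0.04],0.07],
    [[0,0.03,-0.06],0.15],
    [[0,0.05,-0.08],0.23],
    [[0,0.07,-0.08],0.31],
    [[0,0.078,-0.08],0.39]
  ],
  "gripper": 1
}}

```text
clock: 14.7
tool_pos: [0.4779, 0.2918, 0.2331]
orientation: [180.0, 0.1, -126.4]
force: [0.2, 0.1, -0.9]
opening: 0.0282
gripper_force: 0.0
```

Request:
{"api": "send_rows", "payload": {
  "deltas": [
    [[0,0,0],0.08],
    [[0,0,0],0.16],
    [[0,0,0],0.24],
    [[0,0,0],0.32],
    [[0,0,0],0.4]
  ]
}}

```text
clock: 15.12
tool_pos: [0.479, 0.2917, 0.2317]
orientation: [-180.0, -0.0, -162.2]
force: [-0.6, -0.3, 1.0]
opening: 0.0614
gripper_force: 0.0
```

Request:
{"api": "send_rows", "payload": {
  "deltas": [
    [[0,0,0],0.08],
    [[0,0,0],0.16],
    [[0,0,0],0.21],
    [[0,0,0],0.21],
    [[0,0,0],0.21]
  ]
}}

```text
clock: 15.53
tool_pos: [0.4792, 0.2917, 0.2317]
orientation: [-180.0, -0.0, 179.4]
force: [-0.5, -0.2, -0.9]
opening: 0.0866
gripper_force: 0.0
```

```bash
python3 - <<'E'
from h import *
front(); o=ctrl.get_obs(); print(o["orientation"],o["joint_pos"],o["opening"])
p=ctrl.snapshot("wrist"); save(p,"wo")
for t in ["spacer","fixture","master"]:
    for d in ctrl.cut_out(p,t)[:3]:
        print(t,round(d["conf"],2),np.round(np.array(d["xy"])*[640,480]),d["pixels"].sum(),rect(p,d["pixels"],.073))
E
```

```text
15.5833 F [-0.1  0.8  0.1] T [0.4792 0.2917 0.2317]
364 xmin/max [466.2 470.9 582.7 587.8] y [267.  317.1]
[-1.79984842e+02 -1.91435206e-02  1.79419198e+02] [ 5.13163923e+01  1.26478828e+01 -1.87543805e+01 -6.68844364e-03
 -5.86214781e+01 -1.41893708e+02] 0.08767511207292987
spacer 0.93 [152.  50.] 15150 [338.6 176.3 132.4  55.2  60.3]
spacer 0.75 [600. 113.] 13537 [397.  493.8 131.8  56.6  33. ]
spacer 0.67 [322. 283.] 6433 [514.  290.3  51.4  93.   88.4]
fixture 0.65 [261. 303.] 20425 [520.6 188.5 153.8  75.8  88.7]
master 0.73 [204. 396.] 807 [623.4 181.8  23.1  37.2  88.5]
master 0.43 [260. 314.] 15011 [528.5 188.5 154.   60.7  88.3]
```

View pics/wo.png

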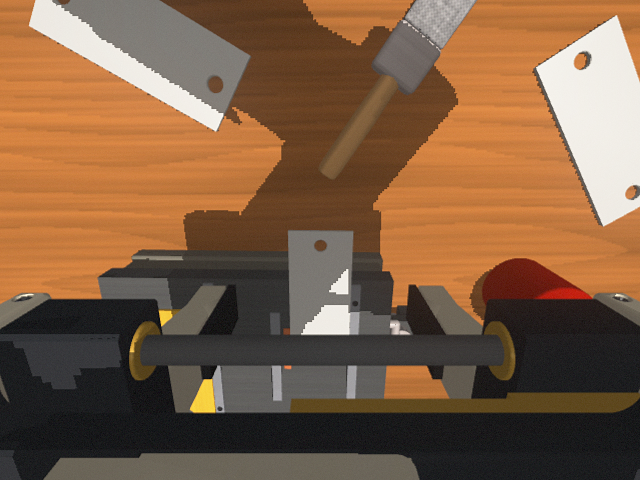

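The picture shows the spacer's overhanging end at (320,231), lying between the open fingers, and not tipped. The end is at x ≈ 0.4675, so it overhangs about 43 mm. I'll grip it 18 mm in from the end.

Request:
{"api": "send_rows", "payload": {
  "deltas": [
    [[-0.008,-0.001,0.03],0.008],
    [[-0.008,-0.001,0.07],0.008],
    [[-0.008,-0.001,0.1],0.008],
    [[-0.008,-0.001,0.125],0.008],
    [[-0.008,-0.001,0.1415],0.008]
  ]
}}

```text
clock: 16.25
tool_pos: [0.4851, 0.2902, 0.1165]
orientation: [-179.9, -0.1, 178.6]
force: [0.3, -0.3, 0.3]
opening: 0.0877
gripper_force: 0.0
```

Request:
{"api": "send_rows", "payload": {
  "deltas": [
    [[0,0,0],0],
    [[0,0,0],0],
    [[0,0,0],0],
    [[0,0,0],0],
    [[0,0,0],0]
  ],
  "gripper": 0.45
}}

```text
clock: 16.67
tool_pos: [0.4862, 0.2914, 0.12]
orientation: [179.9, 0.1, 178.6]
force: [0.9, 0.0, 0.2]
opening: 0.0599
gripper_force: 0.0
```

Request:
{"api": "send_rows", "payload": {
  "deltas": [
    [[0,0,0],0],
    [[0,0,0],0],
    [[0,0,0],0],
    [[0,0,0],0],
    [[0,0,0],0]
  ]
}}

```text
clock: 17.08
tool_pos: [0.4858, 0.2906, 0.1193]
orientation: [-180.0, 0.0, 178.6]
force: [-1.1, -3.0, 5.6]
opening: 0.0489
gripper_force: 30.0
```

```bash
python3 -c "
from h import *
front();o=ctrl.get_obs();print(o['orientation'],o['opening'],o['gripper_force'])"
```

```text
17.1333 F [-0.7 -3.7  5.9] T [0.4859 0.2906 0.1193]
96 xmin/max [467.8 469.3 582.5 583. ] y [269.5 306.6]
[-1.79982072e+02  1.34400485e-02  1.78559145e+02] 0.048708937801922016 30.005110502243042
```

Request:
{"api": "send_rows", "payload": {
  "deltas": [
    [[0,0,-0.001],0],
    [[0,0,-0.003],0],
    [[0,0,-0.006],0],
    [[0,0,-0.01],0],
    [[0,0,-0.016],0]
  ]
}}

```text
clock: 17.6
tool_pos: [0.4858, 0.2912, 0.1315]
orientation: [180.0, -0.0, 178.5]
force: [1.3, 0.3, -2.5]
opening: 0.049
gripper_force: 30.0
```

Request:
{"api": "send_rows", "payload": {
  "deltas": [
    [[0,0,-0.01],0],
    [[0,0,-0.03],0],
    [[0,0,-0.06],0],
    [[0,0,-0.09],0],
    [[0,0,-0.11],0]
  ]
}}

```text
clock: 18.02
tool_pos: [0.4862, 0.2914, 0.2226]
orientation: [179.9, 0.1, 178.6]
force: [0.4, 0.4, -0.5]
opening: 0.0488
gripper_force: 30.0
```

```bash
python3 - <<'E'
from h import *
o=ctrl.get_obs();print(o['tool_pos'],o['orientation'],o['opening'],o['gripper_force'],o['force'],o['moment'])
p=ctrl.snapshot("side"); c=p["color"][90:240,200:400]; cv2.imwrite("pics/s2.png",cv2.resize(c,None,fx=4,fy=4)[:,:,::-1])
E
```

```text
[0.48619514 0.29140688 0.22262521] [1.79893245e+02 1.08525739e-01 1.78560521e+02] 0.04877569836839868 29.999622255563736 [ 0.35018318  0.36391323 -0.54577686] [ 0.05122777 -0.18991365  0.06701663]
```

View pics/s2.png

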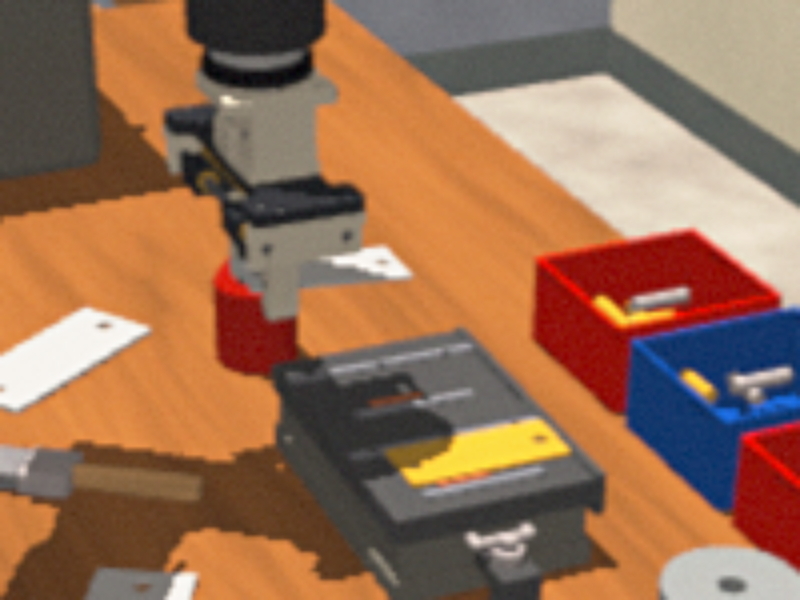

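The crop shows the spacer held about level at (350,265), the fixture station empty and the brass plate untouched. Now I'll carry it over to the granite.

Request:
{"api": "send_rows", "payload": {
  "deltas": [
    [[-0.008,-0.015,0],0],
    [[-0.016,-0.05,0],0],
    [[-0.025,-0.09,0],0],
    [[-0.033,-0.135,0],0],
    [[-0.042,-0.18,0],0]
  ]
}}

```text
clock: 18.48
tool_pos: [0.5153, 0.1444, 0.2193]
orientation: [-180.0, -0.0, 178.6]
force: [1.4, -0.3, -1.7]
opening: 0.0489
gripper_force: 30.0
```

Request:
{"api": "send_rows", "payload": {
  "deltas": [
    [[0,-0.04,0],0],
    [[0,-0.08,0],0],
    [[0,-0.12,0],0],
    [[0,-0.16,0],0],
    [[0,-0.2,0],0]
  ]
}}

```text
clock: 18.9
tool_pos: [0.5109, -0.0158, 0.2194]
orientation: [180.0, -0.0, 178.5]
force: [1.5, 0.1, -0.5]
opening: 0.0492
gripper_force: 30.0
```

Request:
{"api": "send_rows", "payload": {
  "deltas": [
    [[0,-0.035,0],0],
    [[0,-0.07,0],-0.04],
    [[0,-0.1,0],-0.08],
    [[0,-0.125,0],-0.12],
    [[0,-0.15,0],-0.162]
  ]
}}

```text
clock: 19.32
tool_pos: [0.5078, -0.1354, 0.2193]
orientation: [180.0, -0.0, -166.8]
force: [-0.6, -0.0, -1.9]
opening: 0.0489
gripper_force: 30.0
```

```bash
cat >> h.py <<'E'
def togo(tx,ty,tz,yaw):
    o=ctrl.get_obs(); t=o["tool_pos"]; a=np.radians(o["orientation"][2])
    d=np.array([tx,ty,tz])-t
    print(o["clock"],t.round(4),o["orientation"].round(2),o["opening"],o["force"].round(1))
    print("tool shares",round((d[0]*np.cos(a)+d[1]*np.sin(a))/.8,4),round((d[0]*np.sin(a)-d[1]*np.cos(a))/.8,4),round(-d[2]/.8,4),"turn",-((yaw-o["orientation"][2]+180)%360-180)/90)
E
python3 -c "
from h import *
togo(.5065,-.2234,.1343,193.1)"
```

```text
19.3167 [ 0.5078 -0.1354  0.2193] [ 1.7998e+02 -4.0000e-02 -1.6675e+02] 0.04887856400920206 [-0.6 -0.  -1.9]
tool shares 0.0268 -0.1066 0.1063 turn 0.0016406821580833113
```

Request:
{"api": "send_rows", "payload": {
  "deltas": [
    [[0.004,-0.02,0],0],
    [[0.01,-0.05,0],0],
    [[0.02,-0.08,0],0],
    [[0.025,-0.1,0],0.002],
    [[0.027,-0.107,0],0.002]
  ]
}}

```text
clock: 19.73
tool_pos: [0.5062, -0.2242, 0.2191]
orientation: [180.0, -0.1, -167.2]
force: [-0.4, 0.8, -2.0]
opening: 0.0489
gripper_force: 30.0
```

Request:
{"api": "send_rows", "payload": {
  "deltas": [
    [[0,0,0.01],0],
    [[0,0,0.02],0],
    [[0,0,0.03],0],
    [[0,0,0.04],0],
    [[0,0,0.04],0]
  ]
}}

```text
clock: 20.15
tool_pos: [0.506, -0.2211, 0.1852]
orientation: [179.9, -0.2, -167.0]
force: [-0.8, 0.5, -0.7]
opening: 0.0492
gripper_force: 30.0
```

```bash
python3 - <<'E'
from h import *
togo(.5065,-.2234,.1343,193.1); z=ctrl.get_obs()["tool_pos"][2]-.0463
for n in ["wrist","scene","side"]:
    p=ctrl.snapshot(n); save(p,n+"p")
    for d in ctrl.cut_out(p,"spacer")[:3]:
        r=rect(p,d["pixels"],z); print(n,round(d["conf"],2),np.round(np.array(d["xy"])*[640,480]),d["pixels"].sum(),r)
E
python3 - <<'E'
import cv2,numpy as np
a=cv2.imread("pics/wristp.png");b=cv2.imread("pics/sidep.png")[200:380,280:460];c=cv2.imread("pics/scenep.png")[220:360,190:330]
b=cv2.resize(b,(300,300));c=cv2.resize(c,(300,300))
im=np.hstack([cv2.resize(a,(480,360))[:300],b]); im=np.vstack([im,np.hstack([c,cv2.resize(a[120:360,200:440],(300,300)),np.zeros((300,180,3),np.uint8)])])
cv2.imwrite("pics/combo.png",im)
E
```

```text
20.15 [ 0.506  -0.2211  0.1852] [ 179.91   -0.18 -167.02] 0.049247283823059616 [-0.8  0.5 -0.7]
tool shares -0.0 -0.003 0.0636 turn -0.0013233225399757328
wrist 0.88 [322. 325.] 8486 [ 500.3 -221.4   25.3   50.8   12.9]
scene 0.84 [257. 268.] 610 [ 552.1 -214.2  132.6   53.3    9.4]
scene 0.75 [321. 217.] 636 [478.3  37.2 144.6  64.9  57.6]
scene 0.7 [416. 189.] 454 [536.9 377.6 129.8  72.5  33.7]
side 0.74 [229. 253.] 1002 [269.  -41.4 144.4  60.9  59.7]
side 0.55 [213. 181.] 556 [331.7 298.8 144.   62.2  32.5]
side 0.52 [359. 266.] 172 [ 505.2 -216.1   31.4   51.1   11.9]
```

View pics/combo.png

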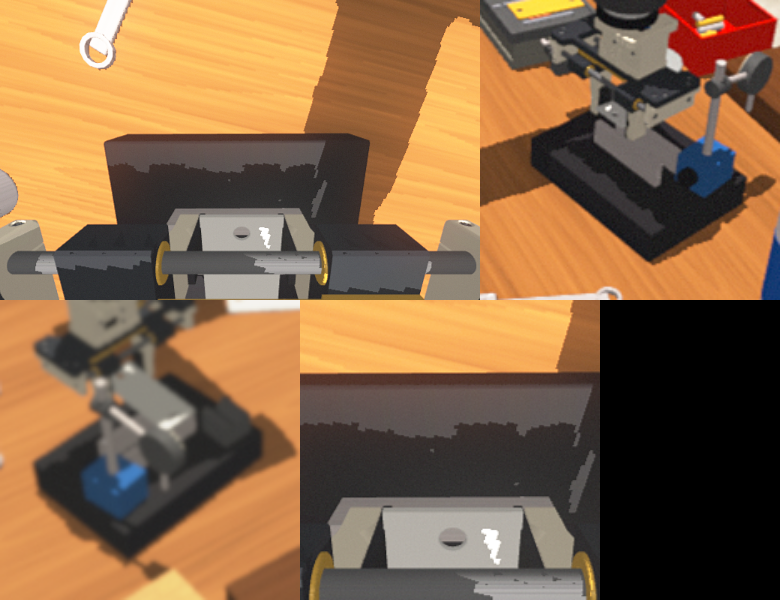

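The combined view shows the spacer in the grip, its near end at (240,215) in the wrist part, over the bars. The indicator base is clear of it. The scene mask suggests the free end droops. I'll check that and the settled pose.

```bash
python3 - <<'E'
from h import *
p=ctrl.snapshot("scene"); togo(.5065,-.2234,.1343,193.1); o=ctrl.get_obs(); t=o["tool_pos"]; a=np.radians(o["orientation"][2]+180)
m=max(ctrl.cut_out(p,"spacer"),key=lambda d:-abs(d["xy"][0]*640-257))["pixels"]
best=[]
for dr in range(-4,26,2):
    s=np.radians(dr); L=[]
    for x,y in [(0.025,-.025),(.1016,-.025),(.1016,.025),(0.025,.025)]:
        xx=x*np.cos(s); z=t[2]-.0463-x*np.sin(s)
        L.append([t[0]+xx*np.cos(a)-y*np.sin(a),t[1]+xx*np.sin(a)+y*np.cos(a),z])
    q=np.zeros((480,640),np.uint8); cv2.fillPoly(q,[np.round(proj(p,L)).astype(np.int32)],1)
    best.append((round((q.astype(bool)&m).sum()/(q.astype(bool)|m).sum(),3),dr))
print(sorted(best)[::-1][:6])
E
```

```text
20.5 [ 0.5073 -0.222   0.188 ] [-1.7998e+02  5.0000e-02 -1.6704e+02] 0.049241526825368594 [-0.  -0.4 -1.2]
tool shares 0.0013 -0.0015 0.0671 turn -0.001594758058503329
[(np.float64(0.684), 8), (np.float64(0.684), 6), (np.float64(0.666), 4), (np.float64(0.655), 10), (np.float64(0.638), 12), (np.float64(0.627), 2)]
```

It droops about 7°, so the far bar will touch first near TCP z ≈ 0.142. I'll lower to 0.15 and then go slowly.

Request:
{"api": "send_rows", "payload": {
  "deltas": [
    [[0.001,-0.0015,0.012],0],
    [[0.001,-0.0015,0.025],0],
    [[0.001,-0.0015,0.036],0],
    [[0.001,-0.0015,0.044],0],
    [[0.001,-0.0015,0.047],0]
  ]
}}

```text
clock: 20.97
tool_pos: [0.5056, -0.2233, 0.148]
orientation: [179.9, -0.1, -167.1]
force: [-0.4, -0.4, -0.7]
opening: 0.049
gripper_force: 30.0
```

Request:
{"api": "send_rows", "payload": {
  "deltas": [
    [[0,0,0.0008],0],
    [[0,0,0.0016],0],
    [[0,0,0.0024],0],
    [[0,0,0.0032],0],
    [[0,0,0.004],0]
  ]
}}

```text
clock: 21.38
tool_pos: [0.5067, -0.2234, 0.1471]
orientation: [-180.0, 0.0, -167.1]
force: [-0.3, 0.6, -1.1]
opening: 0.0488
gripper_force: 30.0
```

Request:
{"api": "send_rows", "payload": {
  "deltas": [
    [[0,0,0.0008],0],
    [[0,0,0.0016],0],
    [[0,0,0.0024],0],
    [[0,0,0.0032],0],
    [[0,0,0.004],0]
  ]
}}

```text
clock: 21.8
tool_pos: [0.5065, -0.2234, 0.1435]
orientation: [180.0, 0.0, -167.1]
force: [0.4, -0.2, -2.0]
opening: 0.0493
gripper_force: 30.0
```

Request:
{"api": "send_rows", "payload": {
  "deltas": [
    [[0,0,0.0008],0],
    [[0,0,0.0016],0],
    [[0,0,0.0024],0],
    [[0,0,0.0032],0],
    [[0,0,0.004],0]
  ]
}}

```text
clock: 22.22
tool_pos: [0.5065, -0.2234, 0.1402]
orientation: [-180.0, -0.0, -167.1]
force: [-0.6, -0.2, -0.3]
opening: 0.0487
gripper_force: 30.0
```

```bash
python3 -c "
from h import *
togo(.5065,-.2234,.1343,193.1)"
```

```text
22.2167 [ 0.5065 -0.2234  0.1402] [-180.     -0.   -167.06] 0.04871181264616512 [-0.6 -0.2 -0.3]
tool shares -0.0 0.0 0.0074 turn -0.0017497418884456946
```

Request:
{"api": "send_rows", "payload": {
  "deltas": [
    [[0,0,0.0006],0],
    [[0,0,0.0012],0],
    [[0,0,0.0018],0],
    [[0,0,0.0024],0],
    [[0,0,0.003],0]
  ]
}}

```text
clock: 22.63
tool_pos: [0.5066, -0.2234, 0.138]
orientation: [-180.0, 0.0, -167.1]
force: [0.3, 0.1, 1.2]
opening: 0.0492
gripper_force: 30.0
```

Request:
{"api": "send_rows", "payload": {
  "deltas": [
    [[0,0,0.0006],0],
    [[0,0,0.0012],0],
    [[0,0,0.0018],0],
    [[0,0,0.0022],0],
    [[0,0,0.0022],0]
  ]
}}

```text
clock: 23.05
tool_pos: [0.5066, -0.2234, 0.1362]
orientation: [-180.0, 0.0, -167.1]
force: [-0.3, 0.5, 1.1]
opening: 0.049
gripper_force: 30.0
```

Request:
{"api": "send_rows", "payload": {
  "deltas": [
    [[0,0,0.0004],0],
    [[0,0,0.0008],0],
    [[0,0,0.0012],0],
    [[0,0,0.0015],0],
    [[0,0,0.0015],0]
  ]
}}

```text
clock: 23.47
tool_pos: [0.5065, -0.2234, 0.1349]
orientation: [-180.0, 0.0, -167.1]
force: [0.1, 0.9, 1.7]
opening: 0.0489
gripper_force: 30.0
```

Request:
{"api": "send_rows", "payload": {
  "deltas": [
    [[0,0,0.0003],0],
    [[0,0,0.0006],0],
    [[0,0,0.0009],0],
    [[0,0,0.0009],0],
    [[0,0,0.0009],0]
  ]
}}

```text
clock: 23.88
tool_pos: [0.5066, -0.2234, 0.1345]
orientation: [-180.0, 0.0, -167.0]
force: [-1.3, -0.3, 5.4]
opening: 0.0489
gripper_force: 30.0
```

Both bars are now carrying it at 5 N. I'll open, check, then lift.

Request:
{"api": "send_rows", "payload": {
  "deltas": [
    [[0,0,0],0],
    [[0,0,0],0],
    [[0,0,0],0],
    [[0,0,0],0],
    [[0,0,0],0]
  ],
  "gripper": 0.85
}}

```text
clock: 24.3
tool_pos: [0.5064, -0.2234, 0.134]
orientation: [180.0, -0.0, -167.1]
force: [-0.6, 0.3, -0.7]
opening: 0.073
gripper_force: 0.0
```

Request:
{"api": "send_rows", "payload": {
  "deltas": [
    [[0,0,-0.002],0],
    [[0,0,-0.006],0],
    [[0,0,-0.012],0],
    [[0,0,-0.02],0],
    [[0,0,-0.03],0]
  ]
}}

```text
clock: 24.72
tool_pos: [0.5064, -0.2234, 0.1588]
orientation: [180.0, -0.0, -167.1]
force: [0.1, -0.7, 0.5]
opening: 0.0741
gripper_force: 0.0
```

Request:
{"api": "send_rows", "payload": {
  "deltas": [
    [[0,0,-0.02],0],
    [[0,0,-0.05],0],
    [[0,0,-0.09],0],
    [[0,0,-0.12],0],
    [[0,0,-0.14],0]
  ]
}}

```text
clock: 25.13
tool_pos: [0.5072, -0.2237, 0.2743]
orientation: [-179.9, 0.2, -167.0]
force: [1.0, -0.5, -0.7]
opening: 0.0746
gripper_force: 0.0
```

Request:
{"api": "send_rows", "payload": {
  "deltas": [
    [[0.02,0,0],0],
    [[0.06,0,0],0],
    [[0.1,0,0],0],
    [[0.12,0,0],0],
    [[0.12,0,0],0]
  ]
}}

```text
clock: 25.55
tool_pos: [0.4099, -0.2453, 0.2714]
orientation: [-180.0, 0.1, -167.1]
force: [0.4, -0.0, -1.1]
opening: 0.0745
gripper_force: 0.0
```

```bash
python3 - <<'E'
from h import *
togo(.5065,-.2234,.1343,193.1)
for n in ["scene","side","wrist"]:
    p=ctrl.snapshot(n); save(p,n+"e")
    for d in ctrl.cut_out(p,"spacer")[:4]:
        r=rect(p,d["pixels"],.088)
        if abs(r[0]-547)<60 and abs(r[1]+214)<60: print(n,round(d["conf"],2),d["pixels"].sum(),r)
a=cv2.imread("pics/sidee.png")[220:370,290:470];b=cv2.imread("pics/scenee.png")[230:350,190:334]
cv2.imwrite("pics/end.png",np.hstack([cv2.resize(a,(400,333)),cv2.resize(b,(400,333))]))
E
```

```text
25.55 [ 0.4099 -0.2453  0.2714] [-1.8000e+02  7.0000e-02 -1.6714e+02] 0.07445470912121427 [ 0.4 -0.  -1.1]
tool shares -0.1238 -0.0002 0.1714 turn -0.00262817571154604
scene 0.79 328 [ 548.5 -208.   122.2   38.7   14.5]
side 0.62 836 [ 546.  -210.6  126.2   54.7   13.4]
wrist 0.6 2653 [ 560.4 -209.9   39.2   49.8   13. ]
```

View pics/end.png

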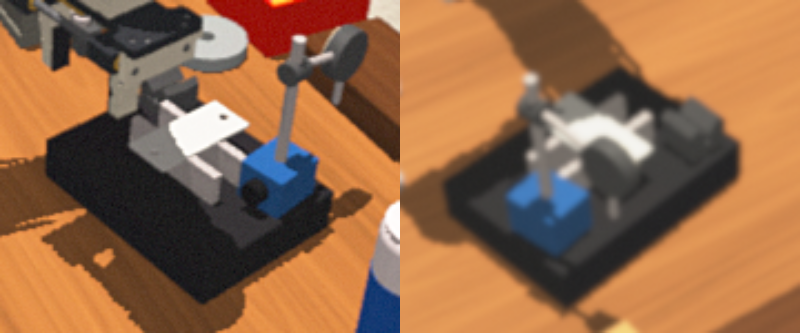

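The side and scene crops show the spacer lying flat across both bars (210,125 in the left half), with the indicator undisturbed. One last overhead wrist measurement, with the same camera that measured the bars.

Request:
{"api": "send_rows", "payload": {
  "deltas": [
    [[-0.01,0,-0.03],0],
    [[-0.05,0,-0.035],0],
    [[-0.1,0,-0.035],0],
    [[-0.15,0,-0.035],0],
    [[-0.19,0,-0.035],0]
  ]
}}

```text
clock: 26.27
tool_pos: [0.564, -0.21, 0.2979]
orientation: [-180.0, 0.0, -167.0]
force: [0.3, -0.7, 0.4]
opening: 0.0743
gripper_force: 0.0
```

Request:
{"api": "send_rows", "payload": {
  "deltas": [
    [[-0.04,0,0],0],
    [[-0.08,0,0],0],
    [[-0.1,0,0],0],
    [[-0.1,0,0],0],
    [[-0.1,0,0],0]
  ]
}}

```text
clock: 26.68
tool_pos: [0.6399, -0.1923, 0.2964]
orientation: [180.0, -0.1, -167.0]
force: [-0.4, -0.3, -0.3]
opening: 0.0744
gripper_force: 0.0
```

```bash
python3 - <<'E'
from h import *
o=ctrl.get_obs(); print(o["tool_pos"],o["clock"])
p=ctrl.snapshot("wrist")
for t,z in [("spacer",.088),("granite",.05)]:
  for d in ctrl.cut_out(p,t)[:2]: print(t,round(d["conf"],2),d["pixels"].sum(),rect(p,d["pixels"],z))
E
```

```text
[ 0.63991817 -0.19226052  0.29641437] 26.6833
granite 0.6 36056 [ 547.3 -214.5  180.1  240.3   13. ]
```

```bash
python3 - <<'E'
from h import *
p=ctrl.snapshot("wrist")
for d in ctrl.cut_out(p,"spacer")[:2]+ctrl.cut_out(p,"master")[:2]: print(round(d["conf"],2),d["pixels"].sum(),rect(p,d["pixels"],.088))
a=np.radians(13.0); ex=np.array([np.cos(a),np.sin(a)]); ey=np.array([-ex[1],ex[0]]); c=np.array([.5473,-.2145])
q=proj(p,[np.r_[c+sx*.06*ex+sy*.025*ey,.088] for sx,sy in [(-1,-1),(1,-1),(1,1),(-1,1)]]); print(q.round(1).tolist())
# edges: gray profiles along x' (at y'=+-15) and along y' (x'=-45,0,45)
g=cv2.cvtColor(p["color"],cv2.COLOR_RGB2GRAY)
def prof(pt): u=proj(p,[np.r_[x,.088] for x in pt]); return g[np.clip(u[:,1].round().astype(int),0,479),np.clip(u[:,0].round().astype(int),0,639)]
s=np.arange(-8,9)*.001
for y in (-.015,.015):
  for e in (-.06,.06): print("x'",e,y,prof([c+(e+t)*ex+y*ey for t in s]).tolist())
for x in (-.045,.0,.045):
  for e in (-.025,.025): print("y'",e,x,prof([c+x*ex+(e+t)*ey for t in s]).tolist())
E
```

```text
0.67 9182 [ 547.9 -212.8  120.8   51.7   13. ]
[[287.6, 36.2], [291.8, 189.5], [348.1, 189.5], [351.6, 36.2]]
x' -0.06 -0.015 [99, 99, 102, 100, 101, 103, 104, 106, 101, 255, 255, 255, 255, 255, 255, 255, 255]
x' 0.06 -0.015 [254, 254, 254, 254, 254, 254, 254, 254, 255, 207, 103, 91, 97, 96, 95, 96, 93]
x' -0.06 0.015 [104, 104, 106, 107, 105, 106, 107, 111, 103, 255, 255, 255, 255, 255, 255, 255, 255]
x' 0.06 0.015 [255, 255, 255, 255, 254, 254, 254, 255, 255, 184, 88, 102, 104, 98, 98, 100, 100]
y' -0.025 -0.045 [101, 105, 107, 106, 107, 107, 109, 110, 92, 77, 255, 255, 255, 255, 255, 255, 255]
y' 0.025 -0.045 [255, 255, 255, 255, 255, 255, 255, 255, 255, 255, 151, 110, 116, 118, 116, 116, 114]
y' -0.025 0.0 [111, 114, 111, 113, 115, 113, 118, 99, 101, 87, 255, 255, 255, 255, 255, 255, 255]
y' 0.025 0.0 [255, 255, 255, 255, 255, 255, 255, 255, 255, 255, 220, 119, 127, 127, 125, 125, 125]
y' -0.025 0.045 [99, 99, 100, 102, 101, 101, 108, 90, 87, 174, 255, 255, 254, 254, 254, 254, 254]
y' 0.025 0.045 [255, 255, 255, 255, 255, 255, 255, 255, 255, 255, 169, 103, 106, 108, 107, 109, 111]
```

The spacer is about 1 mm from centre lengthwise and about 1.5 mm across, and square. That is within the calibration error, so I'm handing it in.

```bash
python3 -c "
from h import *
print(ctrl.get_obs()['qvel'].round(2)); print(ctrl.close_job())"
```

```text
[-0.02 -0.12  0.05  0.11 -0.05  0.09]
the job is handed in; nothing more can be done
None
```

The spacer was drawn out, picked up by its overhanging end and now lies flat and square across both parallels, within about 2 mm of centre; the job was handed in at about 27 s, with no verdict returned.

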